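# Tip a returned unit over the lip into a code reading station

## Task

The metal electronics unit stands on the bench in front of the code reading station. Slide it up, still standing, until its foot is square against the station's steel lip, then tip it over the lip onto the stage so that it lies with its black socket panel facing up and its label end towards the reader. Push it fully home into the corner, flush against both the sill in front of the reader and the side rail, leave it there, and do not disturb the phone, the hand scanner or the screw tray.

Things in the scene. Friction and masses are not known exactly. Their poses are not given: they have to be found in the camera images.
- unit: Plain aluminium box 90 (x) by 110 (y) by 150 mm (z), 0.45 to 0.91 kg, too wide to grip; sockets, label and slots are flush. Starts standing on its base, origin at the base's centre, z up to the label end. Black socket panel: -x face, away from the station at the start; +x face to the lip, up to 0.3 rad askew. Slides with dry friction; tilted some 40 deg over the lip, it falls the rest by itself
- unit_panel (a point): centre of the unit's black socket panel (its -x face, 110 x 150 mm); axes as the unit's
- unit_end (a point): centre of the unit's label end (its +z face, 90 x 110 mm, white label with black bars), 150 mm from the base; axes as the unit's
- unit_side (a point): centre of the unit's -y face (90 x 150 mm, cooling slots), 55 mm from its mid plane: the face that ends against the side rail; axes as the unit's
- station: Fixed code reading station: a flat matted stage 15 mm high, x from -100 to +110 mm, y from -100 to +100 mm. Origin: at bench height under the stage; x points from lip to reader, roughly to the robot's left (world +y, up to 0.25 rad off), y to the open side, z up. Behind the sill a black reader box with dark window, x +111 to +166, y -95 to +25, 105 mm high
- lip (a point): middle of the top of the lip: the stage's steel front edge, a plain 15 mm step up from the bench at station x = -100 mm, level with the stage, 200 mm wide; axes as the station's
- sill (a point): point on the flat face of the sill, a fixed steel bar across the whole far end of the stage: face at station x = +100 mm, looking to the lip, top 45 mm above the bench; axes as the station's
- rail (a point): point on the inner face of the side rail, a fixed steel bar along the stage's -y edge: face at station y = -90 mm, x from -60 to +110 mm, top 45 mm above the bench; the +y edge has no rail; axes as the station's
- phone: dark red folded phone lying on the bench, 100 x 50 x 22 mm, origin under its middle; leave alone
- scanner: off-white hand-held code scanner lying on the bench, about 160 x 72 x 36 mm, origin under its handle; leave alone
- screw_tray: small grey open tray with one divider, 100 x 140 x 35 mm, origin under its middle; leave alone
Not all that is in view belongs to the job. What is meant by the unit is not orange, and is the larger of those in its own colour.

How it is judged:
On the way, in this order (a step that is already met when the one before it is completed fails the run):
1. the unit stands upright with its foot against the lip (within 8 mm) and square to it (within 0.12 rad) (x of unit in the frame of station between -0.153 and -0.135 m and angle between unit's own z axis and vertical below 0.1 rad and height (world z) of unit below 0.006 m and angle between the x axis of unit and the x axis of station, either way round below 0.12 rad), for 0.1 s.
2. the unit lies flat on the stage, socket panel up, label end towards the reader (angle between unit's own x axis and vertical above 3.06 rad and angle between the z axis of unit and the x axis of station, either way round below 0.15 rad and x of unit_end in the frame of station above 0 m and z of unit_panel in the frame of station between 0.099 and 0.11 m), for 0.2 s.
3. the unit is home: label end within 5 mm of the sill, side within 5 mm of the rail (x of unit_end in the frame of station above 0.095 m and y of unit_side in the frame of station below -0.085 m), for 0.2 s.
At the end, for the whole second after the job is handed in: The unit lies flat on the stage (within 0.08 rad), socket panel up, square to the station within 0.06 rad, with the centre of its label end within 5 mm of the sill and the centre of its -y side within 5 mm of the side rail, at rest (all of step 2 and all of step 3 and angle between the z axis of unit and the x axis of station, either way round below 0.06 rad and linear speed of unit below 0.01 m/s); the robot touches nothing.
It fails at once if the phone is moved by more than 20 mm (distance of phone from where it was at the start of the episode above 0.02 m).
It fails at once if the scanner is moved by more than 20 mm (distance of scanner from where it was at the start of the episode above 0.02 m).
It fails at once if the screw tray is moved by more than 20 mm (distance of screw_tray from where it was at the start of the episode above 0.02 m).
It also fails if it takes over 72 s, if anything falls off the work surface, if the arm or the gripper's body presses on something with over 40 N, if the wrist force passes 120 N, or if a joint passes its speed limit or range.

## Robot

A 7-joint arm with a two-finger parallel gripper is mounted at the origin on the work surface. World frame = base frame: x ahead of the robot, y to its left, z up, the work surface at z = 0. Lengths are in m, angles in rad, forces in N, time in s.
With the tool pointing down it reaches from about 0.35 to 0.9 m from the base axis. Payload 7.2 kg.
Tool frame: the origin (TCP) lies between the finger pads; the fingertips stand 11 mm ahead of it and the grasp point (between the pads) lies 8 mm behind it; z points along the fingers, y is the line along which they close (so a half turn about z gives the same grasp; the last joint's range is limited). The gripper opens to 85 mm and grips with 20 to 120 N. Pads are 22 mm wide; open, the fingers measure 114 mm over their backs; the gripper's body (76 mm by 85 mm) begins 54 mm behind the grasp point. The pads swing forward as they close: fully open they stand 13 mm farther back than shut.
Start: joints at [1.079, 0.411, -0.013, 1.596, 0.006, 1.134, -0.082], TCP at [0.257, -0.57, 0.242] pointing down, gripper open.
Joint ranges: [-2.95, 2.95], [-0.29, 1.99], [-1.47, 1.44], [0.14, 2.54], [-1.03, 4.17], [0.13, 1.85], [-2.86, 2.86]. Speed limits (rad/s): [2.39, 2.39, 3.01, 3.01, 3.14, 3.14, 3.14].

## Interface

Orientations are given as a unit quaternion [x, y, z, w].
In Python, from rig import ctrl gives the robot as it stands.
- The arm moves only by the tool servo_tool, never from a script. Its argument "commands" is one flat list of numbers, 5 for each row, row after row: the shift along the world's x, y, z in mm, then the turn about the world's z in degrees, then the opening, from 0 (shut) to 1 (fully open). A call has 1 to 20 rows; each row shifts and turns the commanded pose from where the row before left it; what a row does not reach is not made up. A row lasts 1/8 s, in which the tool goes at most 62.5 mm and 10.7 degrees, less where a joint would pass 70% of its speed; a pose out of reach is approached as far as the arm can. A call is refused whole if a number of a shift passes 62.5 or a number of a turn 10.7, either way. A call with a gripper value outside its range is refused whole. The fingers move at their own pace and stop on an object; the grip force is fixed at half the most. Time passes only in rows, so rows that do not move let the fingers close. It gives the time, the measured TCP pose, the force, the opening and the grip force at its end, in the units of the state.
- ctrl.observe(): the state, without advancing time (a new reading comes with each control period).
- ctrl.camera(name): name is "scene" or "top"; returns a dict with "img" (384x512x3 uint8, red, green, blue), "vfov" (degrees; the focal length in pixels is half the picture's height over the tangent of half this angle, whatever the lens; pixels are square), "cx", "cy" (the principal point, pixels), "rvec" (rotation vector, rad) and "tvec" (3), from world to camera coordinates, as OpenCV has them. Camera axes: x right, y down, z forward; pixel columns grow to the right and rows downward; lengths in m; the calibration is good to about 2 mm. A picture is of the moment at which its call begins. There is no depth.
- ctrl.hand_in(): hands the job in; it is judged then, once.
The state is a dict: "time": time; "joint_pos": joint angles; "qd": joint speeds; "effort": joint torques, N m; "ee_pos": TCP position; "orientation": TCP orientation; "contact_force": force on the tool from outside, world axes, zero at the start; "torque": the same for the moment, N m; "gripper_width": opening from 0.0 (shut) to 1.0 (fully open); "gripper_force": force on a finger pad.
Only numpy, scipy, OpenCV 4.12 (cv2) and the standard library are available. Lean on these libraries where they do the work, as an engineer would, in place of code of your own. Each camera call takes 0.05 s, during which the arm holds its last target. There are 200 camera calls.

## Working session

There is one attempt and no reset: what is moved stays moved. The work goes in short steps, Python scripts to look and compute and a tool call to move; the robot and the scene stay as the last step left them, time stands still between calls to the robot, and variables do not carry over. Pictures are saved under pics/ and viewed, at most 10 in all, crops included, and the job is handed in when it is done.

Besides the shell and the picture viewer there is one more tool, called as name(argument=value, ...) on one line, values as JSON. servo_tool: Moves the arm, as the interface text tells. Its arguments: {"type":"object","properties":{"commands":{"type":"array","items":{"type":"number"}}},"required":["commands"]}

```bash
ls; mkdir -p pics
cat > h.py <<'E'
import numpy as np, cv2
from rig import ctrl
def shot(n):
    c=ctrl.camera(n); h,w=c["img"].shape[:2]
    f=h/2/np.tan(np.radians(c["vfov"])/2)
    c["K"]=np.array([[f,0,c["cx"]],[0,f,c["cy"]],[0,0,1.]])
    c["R"]=cv2.Rodrigues(np.array(c["rvec"],float))[0]; c["t"]=np.array(c["tvec"],float).ravel()
    return c
def ray(c,uv):
    d=c["R"].T@np.linalg.solve(c["K"],[*uv,1.]); return -c["R"].T@c["t"],d
def onz(c,uv,z):
    o,d=ray(c,uv); return o+d*(z-o[2])/d[2]
def tri(c1,a,c2,b):
    o1,d1=ray(c1,a);o2,d2=ray(c2,b)
    s=np.linalg.lstsq(np.c_[d1,-d2],o2-o1,rcond=None)[0]
    p,q=o1+s[0]*d1,o2+s[1]*d2
    return (p+q)/2,np.linalg.norm(p-q)
def proj(c,P): return cv2.projectPoints(np.array(P,float).reshape(-1,1,3),np.array(c["rvec"],float),c["t"],c["K"],None)[0].reshape(-1,2)
E
python3 - <<'E'
from h import *
for n in("scene","top"):
    c=shot(n); print(n,c["vfov"],c["cx"],c["cy"],-c["R"].T@c["t"], c["R"][2])
    np.save(f"{n}0.npy",c,allow_pickle=True)
    cv2.imwrite(f"pics/{n}0.png",cv2.resize(c["img"][...,::-1],(800,600),interpolation=cv2.INTER_CUBIC))
print(ctrl.observe())
E
```

```text
pics
scene 44.13325471320964 256.62494749884405 194.46425723217732 [ 1.53659106 -0.78767023  0.89887175] [-0.65276473  0.53606706 -0.53528527]
top 50.89719542056847 249.9265096544677 191.91540752706547 [ 0.45079967 -0.03326066  1.23309496] [ 0.12531951  0.01233692 -0.99203973]
{'time': 0.1, 'joint_pos': array([ 1.07876376,  0.41180893, -0.01273051,  1.59692966,  0.00563675,
        1.13430353, -0.08218772]), 'qd': array([ 5.99411930e-04, -1.54670481e-03, -2.77700547e-03,  7.62495553e-05,
        3.14144230e-04,  6.89483786e-04, -1.21132782e-04]), 'effort': array([ 1.83080705e-03, -6.01832128e+01,  6.83904625e-01, -3.00088584e+01,
        1.40802466e-02,  6.40781436e-03, -7.57708477e-06]), 'ee_pos': array([ 0.25683217, -0.56933659,  0.24155647]), 'orientation': array([ 9.77622166e-01,  2.10367300e-01, -2.09408268e-04, -6.75120005e-04]), 'contact_force': array([ 0.70025017,  0.31885458, -0.49395987]), 'torque': array([ 0.00616664,  0.01830877, -0.0047826 ]), 'gripper_force': 0.0, 'gripper_width': 0.9956208795995967}
```

View pics/scene0.png

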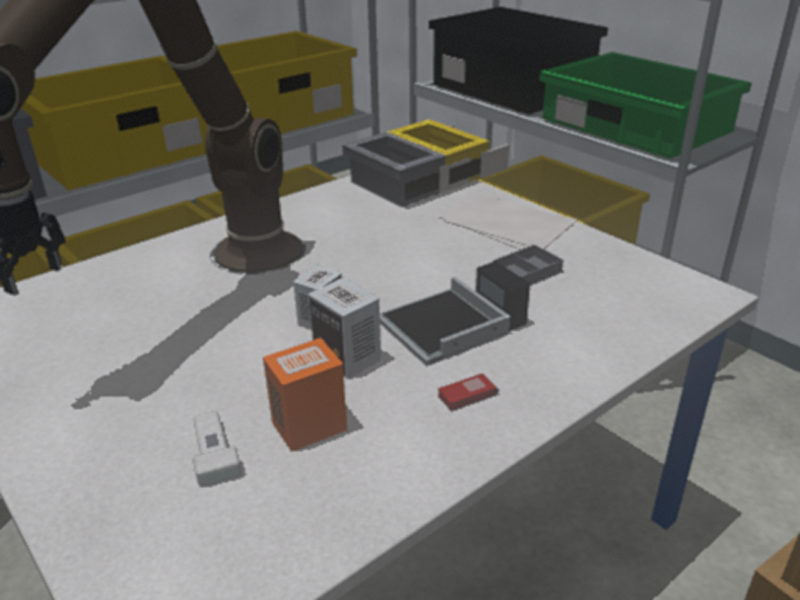

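View pics/top0.png

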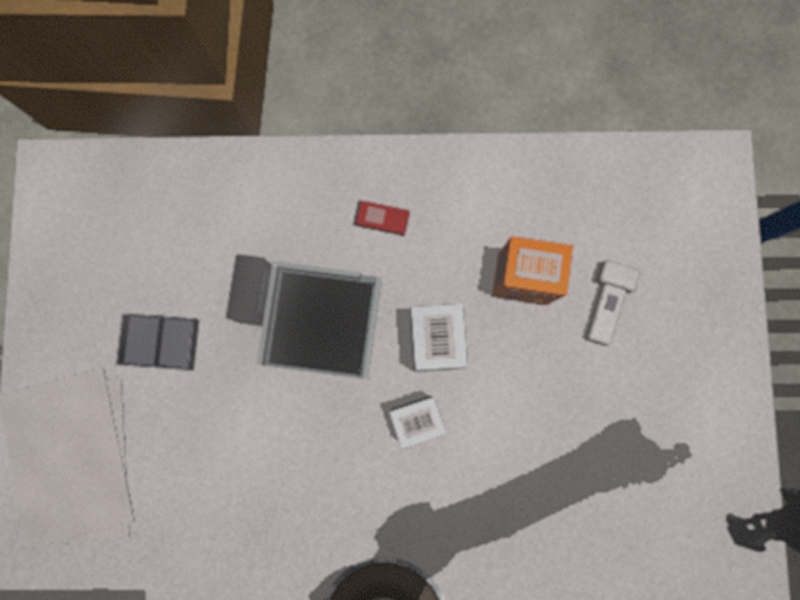

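Candidates, in top-view view pixels: the large silver box at (438,338), the small silver box at (416,420) and the orange box at (535,268). The unit is not orange and is the larger of its colour, so (438,338) fits. I'll confirm this in an enlarged crop.

Run:
```python
from h import *
t=np.load("top0.npy",allow_pickle=True).item();s=np.load("scene0.npy",allow_pickle=True).item()
# top crop cols 140..310 rows 150..290 x4.7 ; scene crop cols 170..360, rows 160..300 x4.2
cv2.imwrite("pics/tc.png",cv2.resize(t["img"][150:280,140:310,::-1],None,fx=4.5,fy=4.5,interpolation=cv2.INTER_CUBIC))
cv2.imwrite("pics/sc.png",cv2.resize(s["img"][150:280,180:350,::-1],None,fx=4.5,fy=4.5,interpolation=cv2.INTER_CUBIC))
```

```text
(no output)
```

View pics/tc.png

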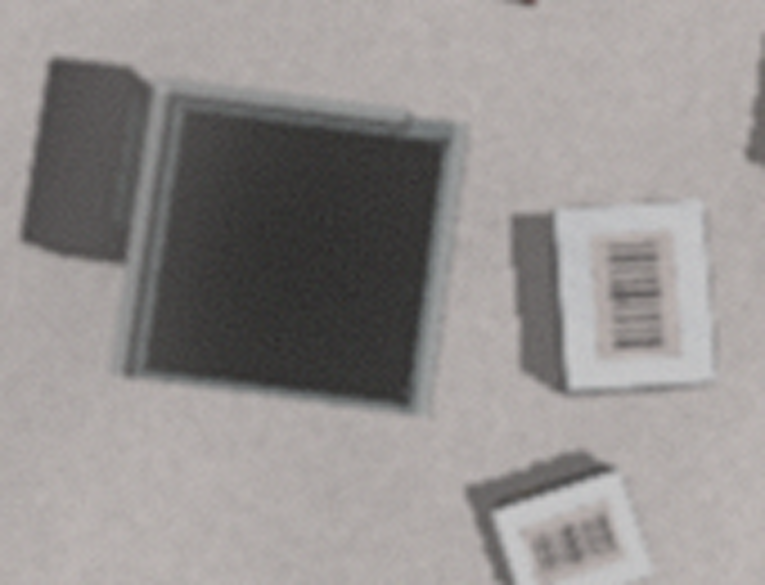

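View pics/sc.png

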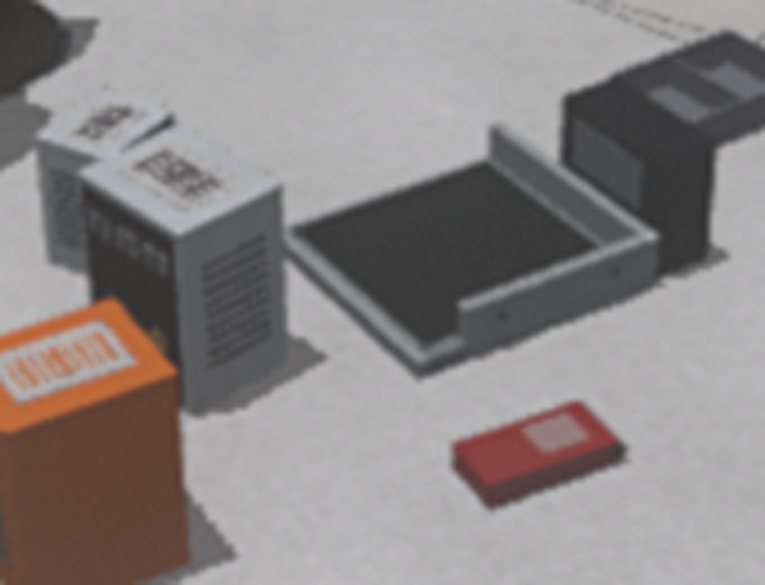

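The crop confirms it: the unit is the large silver box with its label on top (top crop corners (555,210), (702,200), (714,380), (568,390)). Its black socket panel faces world -y, away from the station. The lip runs from (467,122) to (428,413), and the sill is at crop left with the reader behind it. The rail is along the top edge.

Run:
```python
from h import *
from scipy.optimize import least_squares
t=np.load("top0.npy",allow_pickle=True).item();s=np.load("scene0.npy",allow_pickle=True).item()
T=lambda p:((p[0]+.5)/4.5-.5+140,(p[1]+.5)/4.5-.5+150)
S=lambda p:((p[0]+.5)/4.5-.5+180,(p[1]+.5)/4.5-.5+150)
unit={"TL":((555,210),(282,182),(.045,-.055,.15)),"TR":((702,200),(178,235),(-.045,-.055,.15)),"BR":((714,380),(83,168),(-.045,.055,.15)),"BL":((568,390),(155,127),(.045,.055,.15))}
st={"A":((467,122),(420,362),(-.1,-.1,.015)),"B":((428,413),(290,232),(-.1,.1,.015)),"C":((155,80),(658,238),(.11,-.1,.045)),"D":((112,375),(497,128),(.11,.1,.045))}
for nm,g in(("unit",unit),("station",st)):
    for k,(a,b,l) in g.items(): print(nm,k,*[np.round(v,4) for v in tri(t,T(a),s,S(b))])
    L=np.array([v[2] for v in g.values()]);a=np.array([T(v[0]) for v in g.values()]);b=np.array([S(v[1]) for v in g.values()])
    def f(p,z=0):
        c,q=np.cos(p[2]),np.sin(p[2]);W=L@np.array([[c,q,0],[-q,c,0],[0,0,1]])+[p[0],p[1],0]
        return np.r_[(proj(t,W)-a).ravel(),(proj(s,W)-b).ravel()]
    r=least_squares(f,[.4,0,1.5],loss="soft_l1"); print(nm,np.round(r.x,4),np.round(r.fun,1))
for n,uv in(("phoneC",(382,218)),("phoneR",(408,234)),("orL",(497,300)),("scan",(600,340)),("smallTR",(436,398)),("smallBR",(444,430)),("smallBL",(402,446)),("smallTL",(390,412))):
    z={"p":.02,"o":0,"s":.1}[n[0]]; print(n,np.round(onz(t,(uv[0]*.64,uv[1]*.64),z),3))
```

```text
unit TL [ 0.5757 -0.0545  0.1499] 0.0009
unit TR [ 0.5808 -0.1433  0.1485] 0.0002
unit BR [ 0.474  -0.1465  0.1512] 0.003
unit BL [ 0.4635 -0.068   0.1488] 0.0159
unit [ 0.5243 -0.1022  1.6314] [-0.3 -0.4  0.2 -0.5  1.   0.4 -0.3  0.5  0.2  0.   0.1 -0.2 -1.9  0.5
  5.  -0.9]
station A [0.6518 0.0018 0.0159] 0.0007
station B [0.4591 0.0335 0.0142] 0.0119
station C [0.6782 0.2097 0.0414] 0.0012
station D [0.4818 0.235  0.0382] 0.0001
station [0.5665 0.1133 1.4398] [ 0.1 -0.3  0.4  0.4 -0.3 -1.  -0.7 -0.  -0.1  0.5 -4.   0.   0.2 -0.6
  0.2 -1.7]
phoneC [ 0.767 -0.003  0.02 ]
phoneR [ 0.734 -0.054  0.02 ]
orL [ 0.604 -0.227  0.   ]
scan [ 0.518 -0.394  0.1  ]
smallTR [ 0.418 -0.099  0.1  ]
smallBR [ 0.362 -0.112  0.1  ]
smallBL [ 0.335 -0.037  0.1  ]
smallTL [ 0.394 -0.017  0.1  ]
```

servo_tool(commands=[31,42,0,-4,1,31,42,0,-4,1,31,42,0,-4,1,31,42,0,-4,1,31,42,0,-4,1,31,42,0,-4,1,32,43,0,-4,1,32,43,0,-3.8,1,0,0,0,0,1,0,0,-40,0,1,0,0,0,0,1])

```text
time: 1.48
ee_pos: [0.5046, -0.2317, 0.1997]
orientation: [0.998, -0.066, -0.003, -0.001]
contact_force: [-0.7, -0.4, -0.2]
gripper_width: 0.999
gripper_force: 0.0
```

```bash
cat >> h.py <<'E'
O=np.array([.5665,.1133]);TH=1.4398
ex=np.array([np.cos(TH),np.sin(TH)]);ey=np.array([-ex[1],ex[0]])
def tost(p): d=np.array(p)[:2]-O; return d@ex,d@ey
def w(x,y): return O+x*ex+y*ey
def tool():
    from scipy.spatial.transform import Rotation as R
    o=ctrl.observe();M=R.from_quat(o["orientation"]).as_matrix()
    print("t",round(o["time"],2),"tcp",np.round(o["ee_pos"],4),"st",np.round(tost(o["ee_pos"]),4),"toolx-TH deg",round(np.degrees(np.arctan2(M[1,0],M[0,0])-TH),1),"F",np.round(o["contact_force"],1),"g",round(o["gripper_width"],2))
E
python3 - <<'E'
from h import *
tool()
t=np.load("top0.npy",allow_pickle=True).item()
for n,uv,z in(("orTL",(510,238),.15),("orTR",(573,244),.15),("orBL",(503,295),.15),("scB",(590,342),.03),("scT",(603,262),.03)): 
    p=onz(t,(uv[0]*.64,uv[1]*.64),z); print(n,np.round(p,3),np.round(tost(p),3))
E
```

```text
t 1.48 tcp [ 0.5046 -0.2317  0.1997] st [-0.3502  0.0163] toolx-TH deg -90.0 F [-0.7 -0.4 -0.2] g 1.0
orTL [ 0.695 -0.23   0.15 ] [-0.323 -0.172]
orTR [ 0.683 -0.339  0.15 ] [-0.433 -0.175]
orBL [ 0.594 -0.214  0.15 ] [-0.321 -0.07 ]
scB [ 0.519 -0.397  0.03 ] [-0.512 -0.019]
scT [ 0.673 -0.429  0.03 ] [-0.524 -0.176]
```

servo_tool(commands=[2,0,-40,0,1,0,0,-40,0,1,0,0,-40,0,1,0,0,-40,0,1,0,0,0,0,1,1,7.5,0,0,1,1,7.5,0,0,1,1,7.5,0,0,1,1,7.5,0,0,1,1,7.5,0,0,1,1,7.5,0,0,1,1,7.5,0,0,1,1,7.5,0,0,1,0,0,0,0,1])

```text
time: 3.22
ee_pos: [0.5176, -0.1728, 0.0431]
orientation: [0.998, -0.066, 0.001, 0.001]
contact_force: [0.2, -7.7, 5.9]
gripper_width: 0.999
gripper_force: 3.6
```

Run:
```python
from h import *
tool()
t=shot("top");s=shot("scene")
np.save("top1.npy",t,allow_pickle=True)
a=cv2.resize(t["img"][150:280,140:310,::-1],None,fx=4.5,fy=4.5,interpolation=cv2.INTER_CUBIC)
b=cv2.resize(s["img"][150:280,180:350,::-1],None,fx=2.3,fy=2.3,interpolation=cv2.INTER_CUBIC)
cv2.imwrite("pics/tc1.png",a);
```

```text
t 3.23 tcp [ 0.5176 -0.1728  0.0431] st [-0.2901  0.0111] toolx-TH deg -90.0 F [ 0.2 -7.7  5.9] g 1.0
```

View pics/tc1.png

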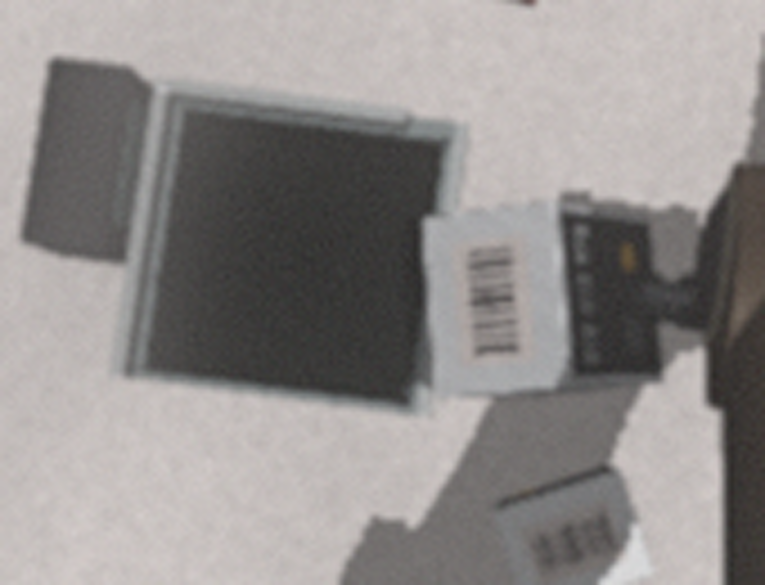

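The picture shows the unit leaning forward: its panel is visible at crop (565–655, 215–375). The contact is too high, so I'm easing back to let it stand again.

servo_tool(commands=[-0.3,-2.5,0,0,1,-0.3,-2.5,0,0,1,-0.4,-2.5,0,0,1,-0.3,-2.5,0,0,1,-0.3,-2.5,0,0,1,-0.4,-2.5,0,0,1,-0.3,-2.5,0,0,1,-0.3,-2.5,0,0,1,-0.4,-2.5,0,0,1,-0.3,-2.5,0,0,1,-0.3,-2.5,0,0,1,-0.4,-2.5,0,0,1,-0.3,-2.5,0,0,1,-0.3,-2.5,0,0,1,-0.4,-2.5,0,0,1,-0.3,-2.5,0,0,1])

```text
time: 5.32
ee_pos: [0.5117, -0.2115, 0.0423]
orientation: [0.998, -0.065, -0.0, -0.0]
contact_force: [-0.1, -0.1, -0.1]
gripper_width: 1.002
gripper_force: 0.0
```

Run:
```python
from h import *
tool()
t=shot("top");s=shot("scene")
np.save("top2.npy",t,allow_pickle=True);np.save("scene2.npy",s,allow_pickle=True)
a=cv2.resize(t["img"][150:280,140:310,::-1],None,fx=4.,fy=4.,interpolation=cv2.INTER_CUBIC)
b=cv2.resize(s["img"][140:280,150:300,::-1],None,fx=4,fy=4,interpolation=cv2.INTER_CUBIC)
T=np.zeros((600,800,3),np.uint8);T[:300,:]=0
a=cv2.resize(t["img"][170:270,200:333,::-1],None,fx=3,fy=3,interpolation=cv2.INTER_CUBIC)
b=cv2.resize(s["img"][140:290,150:283,::-1],None,fx=3,fy=3,interpolation=cv2.INTER_CUBIC)
T[:a.shape[0],:a.shape[1]]=a;T[:b.shape[0],400:400+b.shape[1]]=b
cv2.imwrite("pics/p2.png",T[:460])
```

```text
t 5.33 tcp [ 0.5117 -0.2115  0.0423] st [-0.3291  0.0119] toolx-TH deg -90.0 F [-0.1 -0.1 -0.1] g 1.0
```

View pics/p2.png

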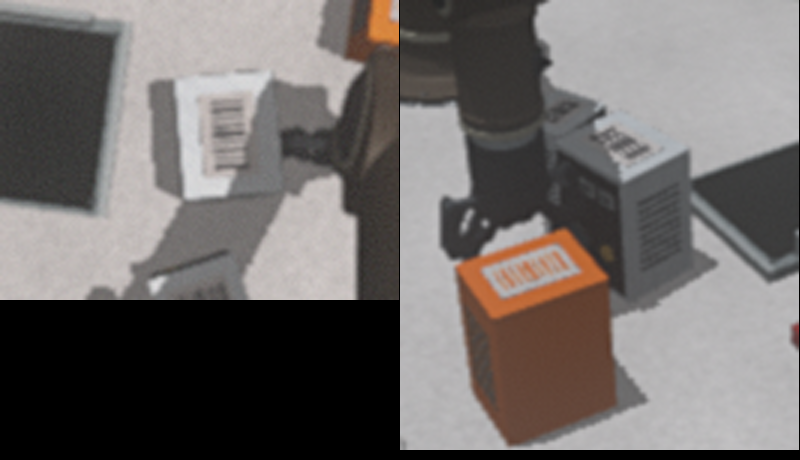

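Run:
```python
from h import *
from scipy.optimize import least_squares
from scipy.spatial.transform import Rotation as R
t=np.load("top0.npy",allow_pickle=True).item()
def fit(L,px,tilt,p0):
    L=np.array(L);px=np.array(px)
    def f(p):
        P=(L-[.045,0,0])@R.from_euler("y",p[3] if tilt else 0).as_matrix().T+[.045,0,0]
        P=P@R.from_euler("z",p[2]).as_matrix().T+[p[0],p[1],0]
        return (proj(t,P)-px).ravel()
    r=least_squares(f,p0);return r
top=[(.045,-.055,.15),(-.045,-.055,.15),(-.045,.055,.15),(.045,.055,.15)]
c2=np.array([(177,82),(268,72),(280,188),(185,200)])
r=fit(top,(c2+.5)/3-.5+[200,170],0,[.524,-.1,1.63,0]);print(r.x,tost(r.x[:2]),np.round(r.fun,1))
c1=np.array([(425,215),(563,205),(570,385),(435,393),(652,217),(660,378)])
r=fit(top+[(-.045,-.055,0),(-.045,.055,0)],(c1+.5)/4.5-.5+[140,150],1,[.524,-.1,1.63,.4]);print(r.x,tost(r.x[:2]),np.round(r.fun,1))
# panel line at y=0
for z in (0,.03,.06,.09,.12,.15):
    P=R.from_euler("y",r.x[3]).apply([-.09,0,z])+[.045,0,0];P=R.from_euler("z",r.x[2]).apply(P)+[r.x[0],r.x[1],0];print(z,np.round(P,3),tost(P)[0]+.2901)
```

```text
[ 0.52538678 -0.08794493  1.65635639  0.        ] (np.float64(-0.20489100196325463), np.float64(0.014473955000450647)) [-1.8 -1.   1.  -0.8  1.4  1.3 -0.6  0.4]
[ 0.52614896 -0.08625766  1.62074255  0.43035464] (np.float64(-0.2031186350326904), np.float64(0.013938706213973941)) [-0.  -0.4 -0.5 -1.6  0.5  0.2 -0.1  0.4 -0.3  0.1  0.4  1.4]
0 [ 0.528 -0.123  0.038] 0.05078843192886212
0.03 [ 0.527 -0.111  0.065] 0.06309989953421796
0.06 [ 0.527 -0.098  0.092] 0.07541136713957386
0.09 [ 0.526 -0.086  0.119] 0.08772283474492973
0.12 [ 0.525 -0.073  0.147] 0.10003430235028557
0.15 [ 0.525 -0.061  0.174] 0.11234576995564147
```

servo_tool(commands=[-1,0,-14,0,1,-1,0,-13,0,1,0,0,0,0,1,1,6,0,0,1,1,6,0,0,1,0.5,3,0,0,1,0.4,3,0,0,1,0.4,3,0,0,1,0.4,3,0,0,1,0.4,3,0,0,1,0.4,3,0,0,1,0.4,3,0,0,1,0.4,3,0,0,1,0,0,0,0,1])

```text
time: 7.18
ee_pos: [0.5151, -0.1752, 0.0153]
orientation: [0.998, -0.065, 0.0, -0.0]
contact_force: [-0.0, -3.1, -1.7]
gripper_width: 1.001
gripper_force: 0.0
```

```bash
cat >> h.py <<'E'
def track(z=.15):
    "barcode of the label end found in the top view by template matching: label centre in station axes, turn"
    t0=np.load("top0.npy",allow_pickle=True).item();t=shot("top")
    g=lambda c:cv2.resize(cv2.cvtColor(c["img"],cv2.COLOR_RGB2GRAY),None,fx=4,fy=4,interpolation=cv2.INTER_CUBIC)
    k=lambda p:((np.array(p)+.5)/4.5-.5+[140,150]+.5)*4-.5
    c=k((636,296));a=g(t0);b=g(t);best=(-1,)
    for ang in np.arange(-20,21,1.):
        M=cv2.getRotationMatrix2D(tuple(c),ang,1);r=cv2.warpAffine(a,M,a.shape[::-1])
        x,y=np.round(c).astype(int);tp=r[y-46:y+46,x-34:x+34]
        m=cv2.matchTemplate(b[600:1120,560:1240],tp,cv2.TM_CCOEFF_NORMED);_,v,_,l=cv2.minMaxLoc(m)
        if v>best[0]: best=(v,ang,l[0]+560+34+c[0]-x,l[1]+600+46+c[1]-y)
    p=onz(t,((best[2]+.5)/4-.5,(best[3]+.5)/4-.5),z)
    print("label st",np.round(tost(p),4),"yaw-st",round(.19+np.radians(best[1]),3),"score",round(best[0],2))
E
python3 - <<'E'
from h import *
tool();track()
E
```

```text
t 7.17 tcp [ 0.5151 -0.1752  0.0153] st [-0.2927  0.0132] toolx-TH deg -90.0 F [-0.  -3.1 -1.7] g 1.0
label st [-0.1693  0.0113] yaw-st 0.173 score 0.91
```

```bash
cat >> h.py <<'E'
def pair(n):
    t=shot("top");s=shot("scene");T=np.zeros((450,800,3),np.uint8)
    a=cv2.resize(t["img"][150:262,180:313,::-1],None,fx=3,fy=3,interpolation=cv2.INTER_CUBIC)
    b=cv2.resize(s["img"][140:290,170:303,::-1],None,fx=3,fy=3,interpolation=cv2.INTER_CUBIC)
    T[:a.shape[0],:a.shape[1]]=a;T[:b.shape[0],400:400+b.shape[1]]=b
    cv2.imwrite(n,T)
E
python3 - <<'E'
from h import *
pair("pics/p3.png")
E
```

```text
(no output)
```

View pics/p3.png

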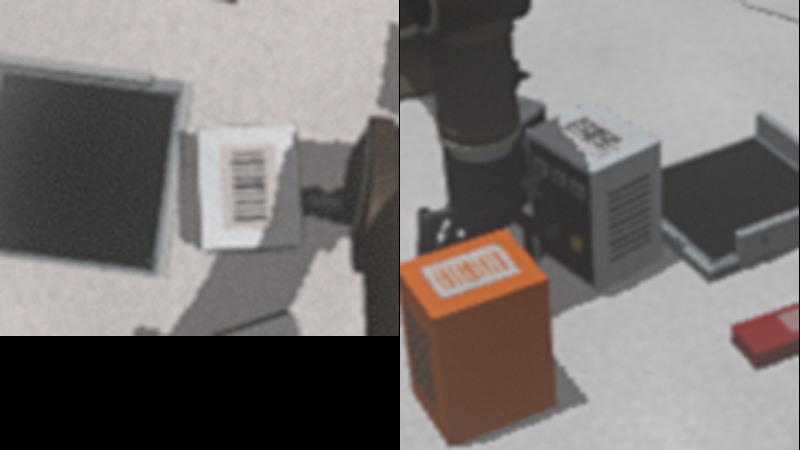

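The unit is upright and sliding, with its label end at top crop (200–300, 125–250). It is still about 0.17 rad askew, so I'll now push on the robot side to square it.

servo_tool(commands=[-0.8,-6,0,0,1,-12,1.5,0,0,1,-11,1.5,0,0,1,0,0,0,0,1,0.6,5,0,0,1,0.4,3,0,0,1,0.4,3,0,0,1,0.4,3,0,0,1,0.4,3,0,0,1,0.4,2,0,0,1,0,0,0,0,1])

```text
time: 8.7
ee_pos: [0.4941, -0.1593, 0.0153]
orientation: [0.998, -0.065, 0.0, -0.0]
contact_force: [-1.0, -0.9, -0.1]
gripper_width: 1.0
gripper_force: 0.0
```

Run:
```python
from h import *
tool();track()
```

```text
t 8.7 tcp [ 0.4941 -0.1593  0.0153] st [-0.2797  0.0362] toolx-TH deg -90.0 F [-1.  -0.9 -0.1] g 1.0
label st [-0.1584  0.0113] yaw-st 0.033 score 0.87
```

servo_tool(commands=[-0.7,-5,0,0,1,12,-1.5,0,0,1,11.5,-1.5,0,0,1,0,0,0,0,1,0.4,3,0,0,1,0.4,3,0,0,1,0.4,3,0,0,1,0.4,3,0,0,1,0.3,2,0,0,1,0,0,0,0,1])

```text
time: 10.0
ee_pos: [0.5181, -0.1542, 0.0153]
orientation: [0.998, -0.066, -0.0, 0.0]
contact_force: [-1.0, -4.4, 0.1]
gripper_width: 1.001
gripper_force: 0.0
```

Run:
```python
from h import *
tool();track()
```

```text
t 10.0 tcp [ 0.5181 -0.1542  0.0153] st [-0.2715  0.013 ] toolx-TH deg -90.0 F [-1.  -4.4  0.1] g 1.0
label st [-0.1503  0.0109] yaw-st 0.033 score 0.83
```

servo_tool(commands=[0.2,2,0,0,1,0.2,2,0,0,1,0.2,1.5,0,0,1,0,0,0,0,1])

```text
time: 10.55
ee_pos: [0.5191, -0.1484, 0.0153]
orientation: [0.998, -0.066, 0.0, 0.0]
contact_force: [-1.8, -4.9, 0.4]
gripper_width: 1.001
gripper_force: 0.0
```

Run:
```python
from h import *
tool();track()
```

```text
t 10.55 tcp [ 0.5191 -0.1484  0.0153] st [-0.2657  0.0128] toolx-TH deg -90.0 F [-1.8 -4.9  0.4] g 1.0
label st [-0.1448  0.0102] yaw-st 0.015 score 0.86
```

servo_tool(commands=[0.3,2,0,0,1,0,0,0,0,1,-0.4,-3,0,0,1,-1,-8,0,0,1,-1.5,-12,0,0,1,0,0,0,0,1,0,0,0,0,1])

```text
time: 11.48
ee_pos: [0.5165, -0.1692, 0.0153]
orientation: [0.998, -0.066, -0.0, -0.0]
contact_force: [-0.4, 0.2, 0.0]
gripper_width: 1.0
gripper_force: 0.0
```

Run:
```python
from h import *
tool();track();pair("pics/p4.png")
```

```text
t 11.47 tcp [ 0.5165 -0.1692  0.0153] st [-0.2866  0.0127] toolx-TH deg -90.0 F [-0.4  0.2  0. ] g 1.0
label st [-0.1455  0.0108] yaw-st -0.002 score 0.97
```

View pics/p4.png

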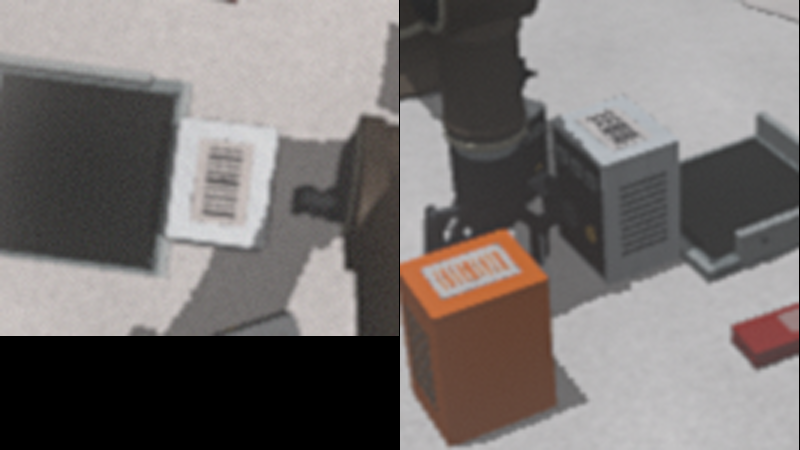

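The label top sits at top crop (175–278, 118–248), right at the lip and square (yaw about 0). The unit stands upright, so step 1 is met. Next I raise and turn the tool a quarter turn so both fingertips press high on the panel.

servo_tool(commands=[-1.3,-10,36,0,0.6,0,0,37,0,0.6,0,0,37,0,0.6,0,0,0,10,0.6,0,0,0,10,0.6,0,0,0,10,0.6,0,0,0,10,0.6,0,0,0,10,0.6,0,0,0,10,0.6,0,0,0,10,0.6,0,0,0,10,0.6,0,0,0,10,0.6,0,0,0,0,0.6])

```text
time: 13.25
ee_pos: [0.5151, -0.179, 0.1252]
orientation: [0.752, 0.659, 0.0, -0.0]
contact_force: [-0.5, -0.4, -0.6]
gripper_width: 0.605
gripper_force: 0.0
```

Run:
```python
from h import *
tool();track();print(ctrl.observe()["joint_pos"])
```

```text
t 13.25 tcp [ 0.5151 -0.179   0.1252] st [-0.2965  0.0128] toolx-TH deg -0.1 F [-0.5 -0.4 -0.6] g 0.6
label st [-0.1455  0.0108] yaw-st -0.002 score 0.97
[ 0.6066669   0.45378946 -0.46480989  1.88755583  0.26182243  0.86015661
 -0.12478245]
```

servo_tool(commands=[2.6,20,0,0,0.6,2.6,20,0,0,0.6,2.6,20,0,0,0.6,2,15,0,0,0.6,1.3,10,0,0,0.6,0.8,6,0,0,0.6,0.8,6.4,4.6,0,0.6,0.8,6.4,4.6,0,0.6,0.8,6.4,4.6,0,0.6,0.9,7,3.5,0,0.6,0.9,7,3.5,0,0.6,0.9,7,3.5,0,0.6,0,0,0,0,0.6])

```text
time: 14.92
ee_pos: [0.5327, -0.0469, 0.1501]
orientation: [0.751, 0.66, 0.001, 0.0]
contact_force: [0.1, -1.5, 2.6]
gripper_width: 0.601
gripper_force: 1.3
```

Run:
```python
from h import *
tool();track(.17)
```

```text
t 14.93 tcp [ 0.5327 -0.0469  0.1501] st [-0.1633  0.0126] toolx-TH deg 0.1 F [ 0.1 -1.5  2.6] g 0.6
label st [-0.0466 -0.0062] yaw-st -0.019 score 0.63
```

servo_tool(commands=[1,7.6,2,0,0.6,1,7.6,2,0,0.6,1,7.6,2,0,0.6,1,7.8,1,0,0.6,1,7.8,1,0,0.6,1,7.8,0,0,0.6,1,7.8,0,0,0.6,0,0,0,0,0.6,0,0,0,0,0.6,0,0,0,0,0.6])

```text
time: 16.23
ee_pos: [0.5392, 0.0055, 0.1575]
orientation: [0.752, 0.659, -0.0, 0.0]
contact_force: [0.3, -0.4, -0.8]
gripper_width: 0.595
gripper_force: 0.0
```

Run:
```python
from h import *
tool()
t=shot("top");s=shot("scene");T=np.zeros((450,800,3),np.uint8)
a=cv2.resize(t["img"][150:262,140:273,::-1],None,fx=3,fy=3,interpolation=cv2.INTER_CUBIC)
b=cv2.resize(s["img"][140:290,200:333,::-1],None,fx=3,fy=3,interpolation=cv2.INTER_CUBIC)
T[:a.shape[0],:a.shape[1]]=a;T[:b.shape[0],400:400+b.shape[1]]=b
cv2.imwrite("pics/p5.png",T)
```

```text
t 16.23 tcp [0.5392 0.0055 0.1575] st [-0.1104  0.013 ] toolx-TH deg -0.0 F [ 0.3 -0.4 -0.8] g 0.59
```

View pics/p5.png

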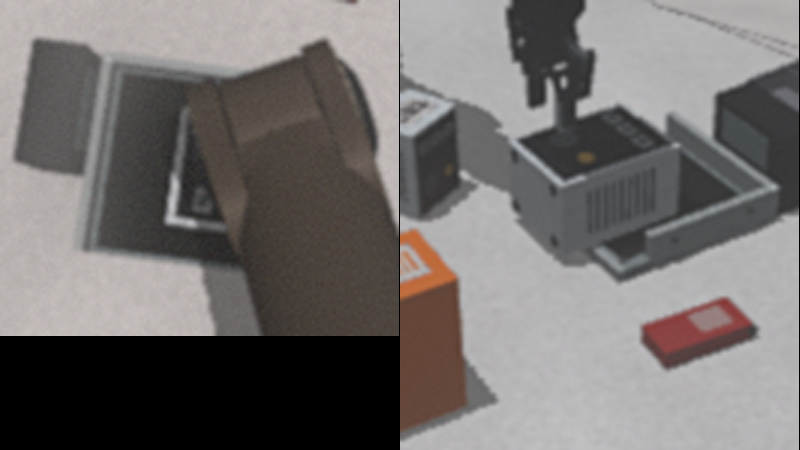

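The unit lies flat on the stage, socket panel up, with its label end towards the reader at top crop (168, 220). Nothing else has been disturbed. Next I go behind the base and push it towards the sill.

servo_tool(commands=[-2.8,-21.5,0,0,0.6,-2.8,-21.5,0,0,0.6,-2.8,-21.5,0,0,0.6,0,0,-34,0,0.6,0,0,-34,0,0.6,0,0,-34,0,0.6,0,0,0,0,0.6,1.5,12,0,0,0.6,1.5,12,0,0,0.6,1,7,0,0,0.6,1,7,0,0,0.6,1,7,0,0,0.6,1,7,0,0,0.6,1,7,0,0,0.6,1,7,0,0,0.6,0,0,0,0,0.6])

```text
time: 18.32
ee_pos: [0.5403, 0.0077, 0.0564]
orientation: [0.752, 0.659, 0.0, 0.001]
contact_force: [-0.9, -2.5, 1.1]
gripper_width: 0.596
gripper_force: 0.0
```

Run:
```python
from h import *
tool()
```

```text
t 18.32 tcp [0.5403 0.0077 0.0564] st [-0.1081  0.0122] toolx-TH deg 0.0 F [-0.9 -2.5  1.1] g 0.6
```

servo_tool(commands=[1,7.5,0,0,0.6,1,7.5,0,0,0.6,1,7.5,0,0,0.6,1,7.5,0,0,0.6,0.8,6,0,0,0.6,0,0,0,0,0.6])

```text
time: 19.08
ee_pos: [0.5448, 0.0435, 0.056]
orientation: [0.752, 0.659, 0.0, 0.0]
contact_force: [0.4, -2.7, 1.3]
gripper_width: 0.605
gripper_force: 0.0
```

Run:
```python
from h import *
tool()
c=shot("top");np.save("top6.npy",c,allow_pickle=True)
```

```text
t 19.07 tcp [0.5448 0.0435 0.056 ] st [-0.072   0.0124] toolx-TH deg -0.0 F [ 0.4 -2.7  1.3] g 0.61
```

servo_tool(commands=[-1.6,-12,0,0,0.6,0,0,42,0,0.6,0,0,42,0,0.6,0,0,42,0,0.6,-10.4,12.4,0,-10,0.6,-10.4,12.4,0,-10,0.6,-10.4,12.4,0,-10,0.6,-10.4,12.4,0,-10,0.6,-10.4,12.4,0,-10,0.6,-10.4,12.4,0,-10,0.6,-10.4,12.4,0,-10,0.6,-10.4,12.4,0,-10,0.6,-10.4,12.4,0,-10,0.6,0,0,0,0,0.6,0,0,-42,0,0.6,0,0,-42,0,0.6,0,0,-42,0,0.6,0,0,0,0,0.6])

```text
time: 21.38
ee_pos: [0.4477, 0.1416, 0.0533]
orientation: [0.998, -0.064, -0.003, 0.001]
contact_force: [0.4, 1.2, 0.3]
gripper_width: 0.602
gripper_force: 0.0
```

Run:
```python
from h import *
tool()
```

```text
t 21.38 tcp [0.4477 0.1416 0.0533] st [0.0126 0.1215] toolx-TH deg -89.8 F [0.4 1.2 0.3] g 0.6
```

servo_tool(commands=[15,-2,0,0,0.6,15,-2,0,0,0.6,7,-0.9,0,0,0.6,7,-0.9,0,0,0.6,7,-0.9,0,0,0.6,7,-0.9,0,0,0.6,7,-0.9,0,0,0.6,7,-0.9,0,0,0.6,5,-0.7,0,0,0.6,5,-0.7,0,0,0.6,0,0,0,0,0.6])

```text
time: 22.75
ee_pos: [0.5304, 0.1325, 0.0554]
orientation: [0.998, -0.065, -0.001, 0.0]
contact_force: [-3.5, 0.8, -0.6]
gripper_width: 0.599
gripper_force: 0.0
```

Run:
```python
from h import *
tool()
```

```text
t 22.75 tcp [0.5304 0.1325 0.0554] st [0.0143 0.0383] toolx-TH deg -90.0 F [-3.5  0.8 -0.6] g 0.6
```

Now I push slowly in small steps until the force jumps at the rail.

servo_tool(commands=[2,-0.3,0,0,0.6,2,-0.3,0,0,0.6,2,-0.3,0,0,0.6,0,0,0,0,0.6])

```text
time: 23.25
ee_pos: [0.5339, 0.1319, 0.0551]
orientation: [0.998, -0.065, -0.003, 0.001]
contact_force: [-12.8, 2.1, 5.8]
gripper_width: 0.602
gripper_force: 0.0
```

servo_tool(commands=[1.5,-0.2,0,0,0.6,1.5,-0.2,0,0,0.6,0,0,0,0,0.6])

```text
time: 23.62
ee_pos: [0.5342, 0.1319, 0.0545]
orientation: [0.998, -0.065, -0.006, 0.001]
contact_force: [-20.3, 4.4, 7.9]
gripper_width: 0.602
gripper_force: 0.0
```

servo_tool(commands=[-10,1.3,0,0,0.6,-15,2,0,0,0.6,-15,2,0,0,0.6,0,0,42,0,0.6,0,0,42,0,0.6,0,0,42,0,0.6,10.2,-15.9,0,10,0.6,10.2,-15.9,0,10,0.6,10.2,-15.9,0,10,0.6,10.2,-15.9,0,10,0.6,10.2,-15.9,0,10,0.6,10.2,-15.9,0,10,0.6,10.2,-15.9,0,10,0.6,10.2,-15.9,0,10,0.6,10.2,-15.9,0,10,0.6,0,0,0,0,0.6])

```text
time: 25.62
ee_pos: [0.5922, -0.0082, 0.1813]
orientation: [0.753, 0.658, -0.0, 0.0]
contact_force: [-0.4, -0.1, -0.1]
gripper_width: 0.598
gripper_force: 0.0
```

Run:
```python
from h import *
tool()
```

```text
t 25.62 tcp [ 0.5922 -0.0082  0.1813] st [-0.1172 -0.0413] toolx-TH deg -0.2 F [-0.4 -0.1 -0.1] g 0.6
```

servo_tool(commands=[-6,0,-42,0,0.6,0,0,-42,0,0.6,0,0,-42,0,0.6,0,0,0,0,0.6,2,15,0,0,0.6,2,15,0,0,0.6,0.7,5,0,0,0.6,0.7,5,0,0,0.6,0.4,3,0,0,0.6,0.4,3,0,0,0.6,0,0,0,0,0.6])

```text
time: 27.0
ee_pos: [0.5923, 0.0377, 0.0555]
orientation: [0.752, 0.659, -0.001, 0.0]
contact_force: [-1.8, -4.5, 2.4]
gripper_width: 0.601
gripper_force: 0.0
```

servo_tool(commands=[0.4,3,0,0,0.6,0.4,3,0,0,0.6,0,0,0,0,0.6])

```text
time: 27.38
ee_pos: [0.5932, 0.0436, 0.0555]
orientation: [0.752, 0.659, -0.001, 0.0]
contact_force: [-1.9, -4.1, 1.5]
gripper_width: 0.602
gripper_force: 0.0
```

servo_tool(commands=[0.3,2,0,0,0.6,0.3,2,0,0,0.6,0,0,0,0,0.6])

```text
time: 27.75
ee_pos: [0.5933, 0.0456, 0.0554]
orientation: [0.753, 0.658, -0.002, 0.001]
contact_force: [-2.2, -10.0, 4.0]
gripper_width: 0.598
gripper_force: 0.0
```

Run:
```python
from h import *
tool()
```

```text
t 27.75 tcp [0.5933 0.0456 0.0554] st [-0.0637 -0.0355] toolx-TH deg -0.2 F [ -2.2 -10.    4. ] g 0.6
```

servo_tool(commands=[0.2,1.5,0,0,0.6,0.2,1.5,0,0,0.6,0,0,0,0,0.6])

```text
time: 28.12
ee_pos: [0.5932, 0.0457, 0.0552]
orientation: [0.754, 0.657, -0.004, 0.002]
contact_force: [-5.0, -16.8, 6.1]
gripper_width: 0.604
gripper_force: 0.0
```

servo_tool(commands=[-1,-5,0,0,0.6,-2,-15,0,0,0.6,-3,-25,0,0,0.6,0,0,45,0,0.6,0,0,50,0,0.6,-10,-40,40,0,0.6,-20,-50,0,0,0.6,-20,-50,0,0,0.6,-20,-50,0,0,0.6,0,0,0,0,0.6])

```text
time: 29.38
ee_pos: [0.516, -0.1882, 0.1903]
orientation: [0.754, 0.656, -0.001, 0.0]
contact_force: [0.1, 0.8, 0.0]
gripper_width: 0.602
gripper_force: 0.0
```

Run:
```python
from h import *
tool()
t=shot("top");s=shot("scene")
np.save("top7.npy",t,allow_pickle=True);np.save("scene7.npy",s,allow_pickle=True)
T=np.zeros((600,800,3),np.uint8)
a=cv2.resize(t["img"][155:245,155:255,::-1],None,fx=4,fy=4,interpolation=cv2.INTER_CUBIC)
b=cv2.resize(s["img"][160:250,235:335,::-1],None,fx=4,fy=4,interpolation=cv2.INTER_CUBIC)
T[:360,:400]=a;T[:360,400:]=b
c=cv2.resize(t["img"][120:270,130:430,::-1],None,fx=1.6,fy=1.6);T[360:600,:480]=c
cv2.imwrite("pics/p7.png",T)
```

```text
t 29.38 tcp [ 0.516  -0.1882  0.1903] st [-0.3055  0.0107] toolx-TH deg -0.4 F [0.1 0.8 0. ] g 0.6
```

View pics/p7.png

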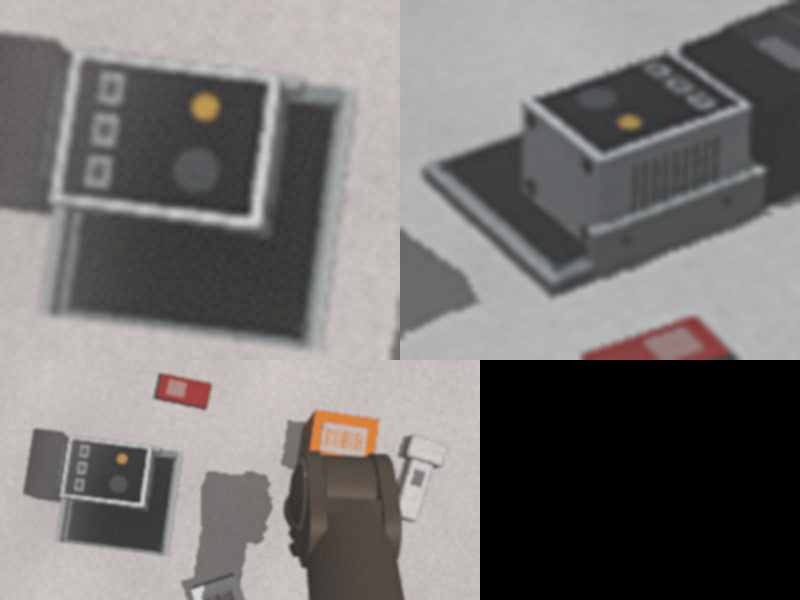

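Run:
```python
from h import *
from scipy.optimize import least_squares
t=np.load("top7.npy",allow_pickle=True).item();s=np.load("scene7.npy",allow_pickle=True).item()
a=(np.array([(76,52),(278,75),(264,228),(52,202)])+.5)/4-.5+155
b=(np.array([(348,105),(199,158),(121,97),(269,52)])+.5)/4-.5+[235,160]
L=np.array([(.075,-.055,.105),(-.075,-.055,.105),(-.075,.055,.105),(.075,.055,.105)])
for p,q in zip(a,b): print([np.round(v,4) for v in tri(t,p,s,q)])
for wt in((1,1),(1,0),(0,1)):
    def f(p):
        c,q=np.cos(p[2]),np.sin(p[2]);W=L@np.array([[c,q,0],[-q,c,0],[0,0,1]])+[p[0],p[1],0]
        return np.r_[wt[0]*(proj(t,W)-a).ravel(),wt[1]*(proj(s,W)-b).ravel()]
    r=least_squares(f,[.6,.14,1.44]);x,y=tost(r.x[:2]);print("end x",x+.075,"side y",y-.055,"yaw",r.x[2]-TH,np.round(r.fun,1))
```

```text
[array([0.6654, 0.1981, 0.1042]), np.float64(0.0009)]
[array([0.6467, 0.0534, 0.1062]), np.float64(0.0003)]
[array([0.5392, 0.0645, 0.1074]), np.float64(0.0034)]
[array([0.5587, 0.2141, 0.1013]), np.float64(0.0015)]
end x 0.09854232057963763 side y -0.08816952358169543 yaw 0.0026402314883133826 [-0.7 -0.6  1.  -0.2 -0.6  0.  -0.4  0.2  0.5 -0.2 -0.4  0.7 -0.6  0.6
 -0.5 -1. ]
end x 0.09797539044293735 side y -0.08787182440870159 yaw 0.007813400678367666 [-0.7 -0.3  1.1 -0.2 -0.3  0.  -0.1  0.4  0.  -0.  -0.   0.  -0.   0.
 -0.  -0. ]
end x 0.09950313943574644 side y -0.08824101805373255 yaw -0.008677470938940335 [-0.  -0.   0.   0.  -0.   0.  -0.  -0.   0.7 -0.1 -0.5  0.5 -0.3  0.3
  0.  -1. ]
```

The final picture shows the panel up, the unit in the corner against the sill and rail, and the phone and scanner unmoved. The fit gives the label end 1.5 mm from the sill, the side 2 mm from the rail, and a yaw of 0.003 rad.

```bash
python3 -c "
from rig import ctrl
print(ctrl.hand_in())"
```

```text
the job is handed in; nothing more can be done
None
```

The unit lies home in the corner with its socket panel up, measured about 1.5 mm from the sill and 2 mm from the rail and square within 0.01 rad; the phone, scanner and screw tray were left alone, and the job was handed in at about 29 s (no verdict was returned).

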